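# Stop the dough roller, clear its feed tray and reset the stop

### The arm

A 7-joint arm with a two-finger parallel gripper is mounted at the origin on the work surface; the furniture and walls round the work are solid. World frame = base frame: x ahead of the robot, y to its left, z up, the work surface at z = 0. Lengths are in m, angles in rad, forces in N, time in s.
With the tool pointing down it reaches from about 0.4 to 0.85 m from the base axis. Payload 4.5 kg.
Tool frame: the origin (TCP) lies at the very end of the fingers, on their centre line; the grasp point (between the pads) lies 19 mm behind it (r.grip_depth is the z of the grasp point in the tool frame, in m); z points along the fingers, y is the line along which they close (so a half turn about z gives the same grasp; the last joint's range is limited). The gripper opens to 88 mm and grips with 3 to 60 N. Pads are 18 mm wide; open, the fingers measure 123 mm over their backs; the gripper's body (75 mm by 187 mm) begins 45 mm behind the grasp point.
Start: joints at [1.176, 0.689, -0.195, 1.565, 0.157, 0.902, -0.215], TCP at [0.26, -0.568, 0.239] pointing down, gripper open.
Joint ranges: [-3.01, 3.01], [-0.46, 2.08], [-1.47, 1.51], [0.13, 2.56], [-1, 4.14], [0.04, 2.09], [-2.66, 2.66]. Speed limits (rad/s): [2.57, 2.57, 3.14, 3.14, 3.14, 3.14, 3.14].

### API

Orientations are given as a unit quaternion [x, y, z, w].
In Python, from plant import r gives the robot as it stands.
- The arm moves only by the tool steer_hand, called after "Emit:" as name(argument=value, ...) on one line, values as JSON. Schema: {"type":"object","properties":{"motion":{"type":"array","items":{"type":"object","properties":{"finger_gap":{"type":"number"},"pos":{"type":"array","items":{"type":"number"},"minItems":3,"maxItems":3},"turn_vec":{"type":"array","items":{"type":"number"},"minItems":3,"maxItems":3}},"additionalProperties":false,"required":["finger_gap"]},"minItems":1,"maxItems":10},"squeeze":{"type":"number"},"only":{"type":"string"},"quiet":{"type":"boolean"},"lines":{"type":"string"}},"required":["motion"],"additionalProperties":false}. motion is a list of rows, 1 to 10 of them, each an object with the fields finger_gap (the opening from 0.0 (shut) to 1.0 (fully open)), pos (a list: dx, dy, dz in a scale on which 1.0 is 0.5 m), turn_vec (a list: a rotation vector rx, ry, rz in normalised numbers (1 is 2 pi rad)); a field left out counts as zero (the opening has to be given); each row is the pose to reach, as a shift and turn from the pose commanded when the call began, along the tool's axes at that moment; what a row does not reach only later rows make up. A row lasts 1/10 s, in which the tool goes at most 0.05 m and 0.15 rad, less where a joint would pass 70% of its speed; a pose out of reach is approached as far as the arm can. The fingers move at their own pace and stop on an object; squeeze is the grip in N (left out, the last holds). Time passes only in rows, so rows that do not move let the fingers close. The tool returns the time, the measured TCP pose, the force, the opening and the grip force at its end. only (a regular expression) keeps the lines of the reply that match it, lines (a string "A,B") keeps lines A to B, and quiet returns only ok. Input that does not fit is refused with a message, and nothing moves.
- r.get_state(): the state, without advancing time (a new reading comes with each control period).
- r.snapshot(name): name is "side" or "top"; returns the picture (400x640x3 uint8, red, green, blue); there is no depth.
- r.camera_params(name): a dict with "fx", "fy", "cx", "cy" (pixels), "rvec" (rotation vector, rad) and "tvec" (3), from world to camera coordinates, as OpenCV has them. Camera axes: x right, y down, z forward; pixel columns grow to the right and rows downward; lengths in m; the calibration is good to about 2 mm. A picture is of the moment at which its call begins. camera_params takes no time and is no camera call.
- r.finish_job(): hands the job in; it is judged then, once.
The state is a dict: "clock": time; "q": joint angles; "qd": joint speeds; "joint_torque": joint torques, N m; "tool_pos": TCP position; "eef_rot": TCP orientation; "contact_force": force on the tool from outside, world axes, zero at the start; "moment": the same for the moment, N m; "opening": opening from 0.0 (shut) to 1.0 (fully open); "finger_force": force on a finger pad.
Only numpy, scipy, OpenCV 4.12 (cv2) and the standard library are available. Lean on these libraries where they do the work, as an engineer would, in place of code of your own. Each camera call takes 0.05 s, during which the arm holds its last target. There are 200 camera calls.

### The job

A spice jar has been left on the feed tray of the electric dough roller. Press the roller's mushroom stop button down until it latches and let go of it; with the machine stopped, move the spice jar to the round coaster and leave it standing upright there, its foot wholly on the coaster; then turn the stop knob clockwise so that it pops back up, and leave it reset. Do not push the other things on the worktop about.

Things in the scene. Friction and masses are not known exactly. Their poses are not given: they have to be found in the camera images.
- dough_roller: white electric dough roller, fixed, 190 x 290 mm; origin on the worktop under it, x to its back (two steel rollers, x 0.02 to 0.085, up to z 0.122), y to its left. Feed tray at the left front; at the right the motor housing, y -0.155 to -0.055, top at z 0.085, with the stop button on it, axis vertical at x -0.03, y -0.105
- tray_middle (a point): middle of the top of the dough roller's flat aluminium feed tray, 50 mm above the worktop; axes as the roller's. The tray reaches 60 mm to the front, 75 mm to the back and 84 mm to the left (a rim 10 mm high there) and 95 mm to the right, where the motor housing stands 35 mm higher
- knob_top (a point): middle of the top of the stop button's grip bar, on its axis; moves and turns with it. The black mushroom head is 64 mm across, 19 mm thick; on it stands a grip bar 54 mm long (this point's x), 22 mm wide (its y) and 22 mm tall. Button up: this point is 146 mm above the worktop; latched: about 135 mm
- plunger (a joint): how far the button is pressed, m: 0 = up, 0.014 = fully down. The spring needs 4 N to start and about 10 N to go fully down. Pressed past 0.0125 and let go, it latches at about 0.011; pulling does not release it
- knob (a joint): turn of the knob, rad, clockwise seen from above: 0 at rest, 1.25 at its stop. A weak spring (0.16 N m at the stop) turns it back to 0 when let go. Latched, it is freed from about 0.6 rad on: turn it to about 1 rad, then let go (or lift with it) and the button springs up, and the knob turns back
- spice_jar: clear spice jar with a green cap, 46 mm diameter, 106 mm tall, about 0.11 kg, standing on the feed tray; origin at the middle of its underside, z up. The glass is 44 mm wide, the cap (above 85 mm) 46 mm
- coaster: loose round cork coaster, 96 mm diameter, 9 mm thick, lying on the worktop; origin at the middle of its underside
- honey_jar: bystander: jar of honey with a dark lid, 62 mm diameter, 99 mm tall; origin under its middle
- pepper_mill: bystander: dark wooden pepper mill, 58 mm diameter, 150 mm tall; origin under its middle
- lemon: bystander: a lemon, 71 x 53 x 51 mm; origin under its middle

How it is judged:
On the way, in this order (a step that is already met when the one before it is completed fails the run):
1. the stop button is pressed and stays latched down with the hand off it (value of joint plunger above 0.009 m and contact force between each of the arm, the fingers and dough_roller below 0.3 N), for 0.2 s.
2. with the button still latched, the spice jar stands released on the coaster (value of joint plunger above 0.009 m and horizontal distance between spice_jar and coaster below 0.028 m and height (world z) of spice_jar below 0.014 m and angle between spice_jar's own z axis and vertical below 0.1 rad and contact force between the fingers and spice_jar below 0.2 N), for 0.2 s.
At the end, for the whole second after the job is handed in: the stop button is up again (within 2 mm) and its knob turned back (within 0.15 rad); the spice jar stands at rest on the coaster, upright within 0.1 rad, its middle within 28 mm of the coaster's middle (value of joint plunger below 0.002 m and value of joint knob below 0.15 rad and horizontal distance between spice_jar and coaster below 0.028 m and height (world z) of spice_jar between 0.006 and 0.014 m and angle between spice_jar's own z axis and vertical below 0.1 rad and linear speed of spice_jar below 0.02 m/s); the robot touches nothing.
It fails at once if the spice jar is moved more than 30 mm from its start, and is not on the coaster, while the button is not latched down (value of joint plunger below 0.007 m and distance of spice_jar from where it was at the start of the episode above 0.03 m and horizontal distance between spice_jar and coaster above 0.035 m).
It fails at once if the spice jar is knocked over (angle between spice_jar's own z axis and vertical above 0.8 rad).
It fails at once if a bystander (honey jar, pepper mill, lemon) is moved more than 30 mm (distance of any of honey_jar, pepper_mill, lemon from where it was at the start of the episode above 0.03 m).
It also fails if it takes over 72 s, if anything falls off the work surface, if the arm or the gripper's body presses on something with over 40 N, if the wrist force passes 120 N, or if a joint passes its speed limit or range.

## Working session

There is one attempt and no reset: what is moved stays moved. The work goes in short steps, Python scripts to look and compute and a tool call to move; the robot and the scene stay as the last step left them, time stands still between calls to the robot, and variables do not carry over. Pictures are saved under pics/ and viewed, at most 10 in all, crops included, and the job is handed in when it is done.

```bash
ls; mkdir -p pics
```

Run:
```python
from plant import r
import cv2
for n in("side","top"):
    cv2.imwrite(f"pics/{n}0.png",r.snapshot(n)[:,:,::-1]); print(n,r.camera_params(n))
s=r.get_state(); print(s, r.grip_depth)
```

```text
pics
plant.py
side {'fx': 419.87939440364, 'fy': 419.87939440364, 'cx': 319.3742943862713, 'cy': 197.79681891118855, 'rvec': array([ 0.72813729, -2.38724119,  1.33236487]), 'tvec': array([0.35284106, 0.23629282, 1.3218645 ])}
top {'fx': 383.9054856492535, 'fy': 383.9054856492535, 'cx': 323.7565103150216, 'cy': 201.20245435870518, 'rvec': array([ 2.17562569, -2.17142118,  0.11591428]), 'tvec': array([0.00437219, 0.41659425, 1.20447154])}
{'clock': 0.1, 'q': array([ 1.17579226,  0.68989982, -0.19451936,  1.56625859,  0.15733501,
        0.90250445, -0.21511008]), 'qd': array([-0.0010413 , -0.00098215,  0.00018069, -0.00220266, -0.00012483,
        0.00036745,  0.00037738]), 'joint_torque': array([-3.64351268e-03, -5.28500068e+01, -1.27148632e+00, -1.53835505e+01,
       -5.25292021e-02,  2.02608979e-03,  2.37242750e-05]), 'tool_pos': array([ 0.2595747 , -0.56791028,  0.23798546]), 'eef_rot': array([ 9.77093910e-01,  2.12806929e-01, -2.51559674e-04, -7.99144745e-04]), 'contact_force': array([ 0.13993546, -0.390741  , -0.63530245]), 'moment': array([0.00452682, 0.0181713 , 0.0090614 ]), 'finger_force': 0.0, 'opening': 1.0029856486169104} -0.0187
```

View pics/side0.png

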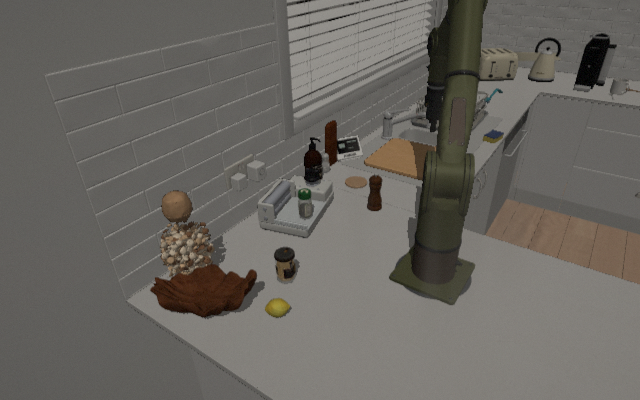

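View pics/top0.png

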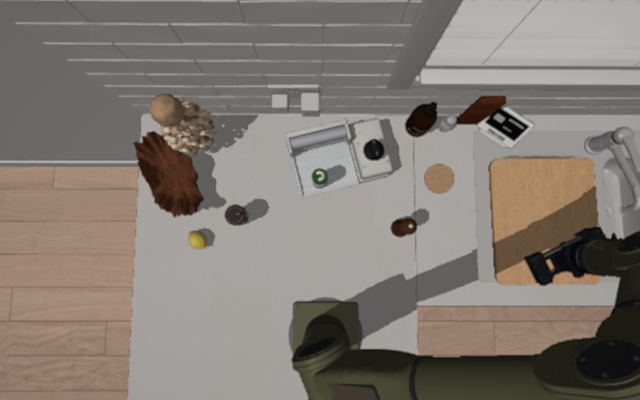

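The overview shows the roller near top-view (345,155), with the button at (374,150), the jar at (320,177) and the coaster at (439,179). The pepper mill is at (403,227), the honey jar at (236,215) and the lemon at (198,240). I'll enlarge both views.

Run:
```python
import cv2
a=cv2.imread("pics/top0.png")[105:245,280:470]; cv2.imwrite("pics/top0c.png",cv2.resize(a,None,fx=4,fy=4,interpolation=cv2.INTER_CUBIC))
a=cv2.imread("pics/side0.png")[130:240,250:400]; cv2.imwrite("pics/side0c.png",cv2.resize(a,None,fx=5,fy=5,interpolation=cv2.INTER_CUBIC))
```

```text
(no output)
```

View pics/top0c.png

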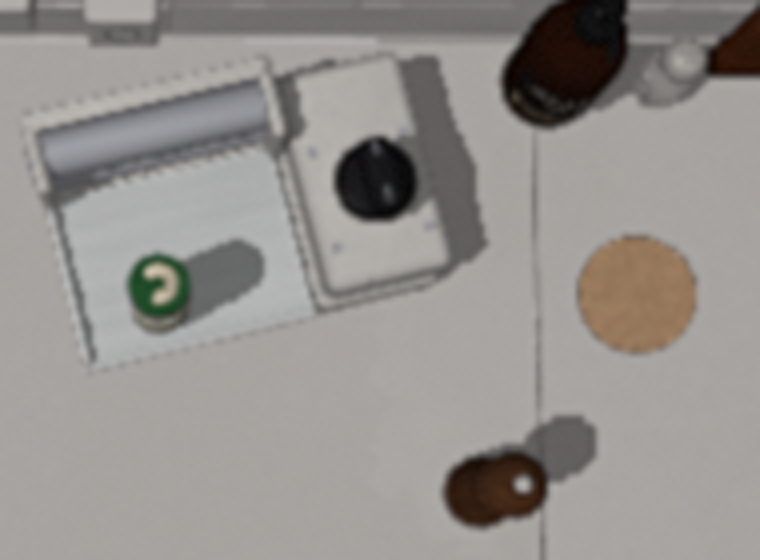

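View pics/side0c.png

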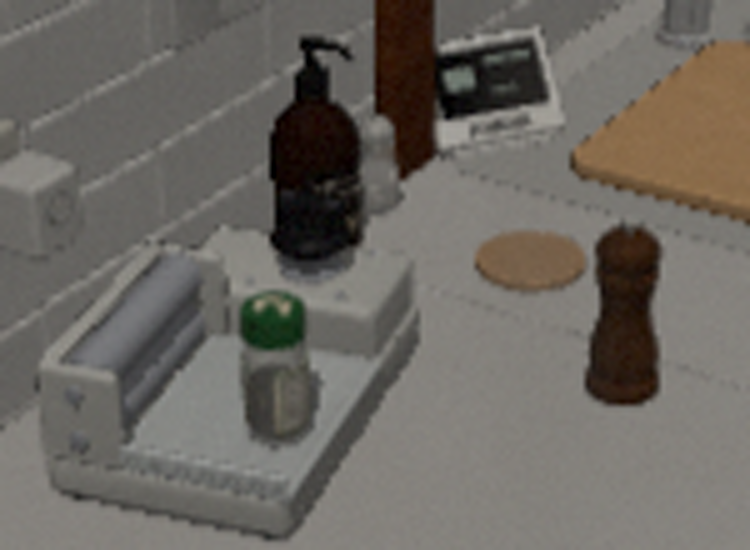

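The top crop shows the mushroom head centred at crop (376,178), the cap at (160,285) and the coaster at (637,294). The housing-top corners are at about (330,295), (448,262), (290,80) and (395,55). Next I'll convert these to positions and enlarge the knob with the contrast raised.

Create h.py:
```python
import numpy as np, cv2
from plant import r
from scipy.spatial.transform import Rotation as R
def ray(n,u,v,z):
    p=r.camera_params(n); M=cv2.Rodrigues(p["rvec"])[0]; c=-M.T@p["tvec"]
    d=M.T@np.array([(u-p["cx"])/p["fx"],(v-p["cy"])/p["fy"],1]); return c+d*(z-c[2])/d[2]
def T(x,y,z): return ray("top",280+x/4-.375,105+y/4-.375,z).round(4)
def S(x,y,z): return ray("side",250+x/5-.4,130+y/5-.4,z).round(4)
def proj(n,P):
    p=r.camera_params(n); return cv2.projectPoints(np.float64(P).reshape(-1,3),p["rvec"],p["tvec"],np.array([[p["fx"],0,p["cx"]],[0,p["fy"],p["cy"]],[0,0,1.]]),None)[0].reshape(-1,2)
def tool(target,yaw=None):
    "shift in tool axes to bring TCP to target, and turn so that tool y points along yaw (mod pi), pointing down"
    s=r.get_state(); Q=R.from_quat(s["eef_rot"]); out=[Q.inv().apply(np.array(target)-s["tool_pos"]).round(4)]
    if yaw is not None:
        for k in(0,np.pi):
            y=np.array([np.cos(yaw+k),np.sin(yaw+k),0]); z=np.array([0,0,-1.]); G=R.from_matrix(np.c_[np.cross(y,z),y,z])
            out.append((Q.inv()*G).as_rotvec().round(4))
    return out
```

Run:
```python
from h import *
print("head",T(376,178,.12),"cap",T(160,285,.156),"coaster",T(637,294,.009), "side coaster",S(530,260,.009))
c=[T(330,295,.085),T(448,262,.085),T(290,80,.085),T(395,55,.085)]; print(c)
for a,b in((0,1),(2,3),(0,2),(1,3)): d=c[b]-c[a]; print(a,b,np.linalg.norm(d),np.degrees(np.arctan2(d[1],d[0])))
print("cap side",S(273,300,.156),"jar foot side",S(279,432,.05),"cap top?",S(273,330,.14))
print("mill",T(480,490,.0),T(522,483,.15))
print("base FL",T(92,370,.05))
a=cv2.imread("pics/top0.png")[132:168,356:392].astype(float)
cv2.imwrite("pics/knob.png",cv2.resize(np.clip(a*3,0,255).astype('uint8'),None,fx=12,fy=12,interpolation=cv2.INTER_CUBIC))
```

```text
head [ 0.5627 -0.1422  0.12  ] cap [0.4757 0.018  0.156 ] coaster [ 0.494  -0.3688  0.009 ] side coaster [ 0.4927 -0.3682  0.009 ]
[array([ 0.4803, -0.1111,  0.085 ]), array([ 0.5059, -0.2014,  0.085 ]), array([ 0.6479, -0.0816,  0.085 ]), array([ 0.668 , -0.1629,  0.085 ])]
0 1 0.09385867035069269 -74.17199613635904
2 3 0.08374783579293257 -76.1130935862034
0 2 0.1701764084707396 9.982625099291699
1 3 0.1666093034617215 13.36063667739715
cap side [0.4843 0.0077 0.156 ] jar foot side [0.4794 0.0144 0.05  ] cap top? [0.4763 0.0196 0.14  ]
mill [ 0.3351 -0.24    0.    ] [ 0.3352 -0.2393  0.15  ]
base FL [0.4263 0.0713 0.05  ]
```

View pics/knob.png

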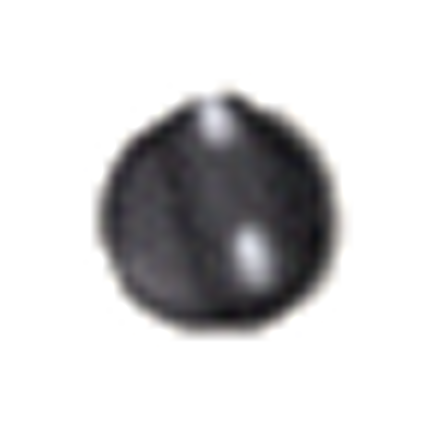

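The enlarged knob shows a bar running roughly top to bottom, leaning about 15°. Highlights at enlarged (213,120) and (255,258) mark its line. I'll check the jar by reprojecting it, then measure the bar yaw and the roller yaw.

Run:
```python
from h import *
f=lambda a,b:np.degrees(np.arctan2(*(b-a)[1::-1]))
k=lambda x,y,z:ray("top",356+x/12,132+y/12,z)
print("bar yaw marks",f(k(255,258,.146),k(213,120,.146)),"edge",f(k(205,310,.146),k(178,190,.146)))
print("tray front yaw+90",f(T(318,308,.05),T(92,370,.05)),"left rim",f(T(92,365,.06),T(58,210,.06)))
print("bar mark pos",k(255,258,.146),k(213,120,.146),"head",k(217,213,.122))
t=np.linspace(0,2*np.pi,60)
for (x,y) in((.4757,.018),(.478,.017)):
  for z,rr in((.05,.022),(.156,.023)):
    P=np.c_[x+rr*np.cos(t),y+rr*np.sin(t),0*t+z]
    for n,o,s in(("side",(250,130),5),("top",(280,105),4)):
        q=(proj(n,P)-o)*s; print(n,z,q.min(0).round(),q.max(0).round())
print("bottle",T(545,90,0),T(600,20,.2))
print(tool([.5627,-.1422,.24],np.radians(-77)))
```

```text
bar yaw marks 16.03179014292249 edge 11.886501454460072
tray front yaw+90 105.59771076646618 left rim 12.688225169645795
bar mark pos [ 0.54356356 -0.14901658  0.146     ] [ 0.57760163 -0.13923587  0.146     ] head [ 0.56032513 -0.14331024  0.122     ]
side 0.05 [248. 417.] [309. 451.]
top 0.05 [131. 278.] [187. 334.]
side 0.156 [239. 291.] [305. 325.]
top 0.156 [126. 252.] [191. 315.]
side 0.05 [246. 416.] [307. 449.]
top 0.05 [132. 275.] [188. 331.]
side 0.156 [237. 290.] [303. 323.]
top 0.156 [128. 249.] [192. 312.]
bottle [ 0.6662 -0.3     0.    ] [ 0.6565 -0.289   0.2   ]
[array([ 0.4527, -0.2611, -0.0016]), array([-0.0016,  0.0003,  0.202 ]), array([-5.0000e-04, -2.4000e-03, -2.9396e+00])]
```

Both views agree on the jar at (.475,.0175), the knob at (.5615,-.1425) with yaw about 14°, and the coaster at (.4935,-.3685). I'll move above the knob with the fingers shut.

The manual's scale: shifts go in shares of 0.5 m and turns go in shares of 2 pi rad. Converting my numbers, 0.452 m is 0.904, 0.045 m is 0.09, 0.15 rad is 0.0239.

Emit:
steer_hand(motion=[{"finger_gap":0, "pos":[0.09, -0.052, 0]}, {"finger_gap":0, "pos":[0.18, -0.104, 0], "turn_vec":[0, 0, 0.008]}, {"finger_gap":0, "pos":[0.27, -0.156, 0], "turn_vec":[0, 0, 0.0159]}, {"finger_gap":0, "pos":[0.36, -0.208, 0], "turn_vec":[0, 0, 0.0239]}, {"finger_gap":0, "pos":[0.45, -0.26, 0], "turn_vec":[0, 0, 0.0294]}, {"finger_gap":0, "pos":[0.54, -0.312, 0], "turn_vec":[0, 0, 0.0294]}, {"finger_gap":0, "pos":[0.63, -0.364, 0], "turn_vec":[0, 0, 0.0294]}, {"finger_gap":0, "pos":[0.72, -0.416, 0], "turn_vec":[0, 0, 0.0294]}, {"finger_gap":0, "pos":[0.81, -0.468, 0], "turn_vec":[0, 0, 0.0294]}, {"finger_gap":0, "pos":[0.904, -0.522, 0], "turn_vec":[0, 0, 0.0294]}], squeeze=20)

```text
clock: 1.1
tool_pos: [0.5503, -0.1591, 0.2385]
eef_rot: [0.993, 0.122, -0.0, -0.0]
contact_force: [1.4, -1.4, -0.6]
opening: 0.116
finger_force: 0.0
```

Emit:
steer_hand(motion=[{"finger_gap":0}, {"finger_gap":0}, {"finger_gap":0}])

```text
clock: 1.4
tool_pos: [0.5485, -0.1626, 0.2384]
eef_rot: [0.993, 0.121, -0.001, 0.0]
contact_force: [0.4, -0.2, 0.0]
opening: 0.003
finger_force: 0.0
```

```bash
python3 -c "
from h import *
print(tool([.5615,-.1425,.16],np.radians(-76)),r.get_state()['q'].round(2))"
```

```text
[array([ 0.0176, -0.0165,  0.0783]), array([ 0.0007,  0.0019, -0.0027]), array([ 3.0000e-03, -1.2000e-03,  3.1389e+00])] [ 0.26  0.62 -0.09  1.73  0.07  0.8  -1.19]
```

In the tool's units: 0.088 m is 0.176, 0.083 m is 0.166.

Emit:
steer_hand(motion=[{"finger_gap":0, "pos":[0.0352, -0.033, 0.06]}, {"finger_gap":0, "pos":[0.0352, -0.033, 0.12]}, {"finger_gap":0, "pos":[0.0352, -0.033, 0.166]}, {"finger_gap":0, "pos":[0.0352, -0.033, 0.176]}, {"finger_gap":0, "pos":[0.0352, -0.033, 0.176]}])

```text
clock: 1.9
tool_pos: [0.5617, -0.1424, 0.1504]
eef_rot: [0.993, 0.12, -0.001, 0.0]
contact_force: [-0.4, 0.4, 1.0]
opening: 0.003
finger_force: 0.0
```

Emit:
steer_hand(motion=[{"finger_gap":0, "pos":[0, 0, 0.008]}, {"finger_gap":0, "pos":[0, 0, 0.016]}, {"finger_gap":0, "pos":[0, 0, 0.022]}, {"finger_gap":0, "pos":[0, 0, 0.026]}, {"finger_gap":0, "pos":[0, 0, 0.03]}, {"finger_gap":0, "pos":[0, 0, 0.03]}])

```text
clock: 2.5
tool_pos: [0.5638, -0.1416, 0.1369]
eef_rot: [0.993, 0.121, 0.001, 0.001]
contact_force: [-0.0, -0.5, 4.3]
opening: 0.007
finger_force: 2.1
```

In the tool's units: 0.006 m is 0.012, 0.005 m is 0.01.

Emit:
steer_hand(motion=[{"finger_gap":0, "pos":[0, 0, 0.004]}, {"finger_gap":0, "pos":[0, 0, 0.008]}, {"finger_gap":0, "pos":[0, 0, 0.01]}, {"finger_gap":0, "pos":[0, 0, 0.012]}, {"finger_gap":0, "pos":[0, 0, 0.012]}])

```text
clock: 3.0
tool_pos: [0.564, -0.1417, 0.1323]
eef_rot: [0.993, 0.121, 0.002, 0.001]
contact_force: [-2.4, -1.1, 17.1]
opening: 0.007
finger_force: 8.4
```

The reading is 17 N at TCP z .132, which should be the bottom of the stroke. I'll let go, rise, and open over the jar.

In the tool's units: -0.08 m is -0.16, -0.06 m is -0.12.

Emit:
steer_hand(motion=[{"finger_gap":0, "pos":[0, 0, -0.04]}, {"finger_gap":0, "pos":[0, 0, -0.12]}, {"finger_gap":0, "pos":[0, 0, -0.16]}, {"finger_gap":0.9, "pos":[0, 0, -0.16]}, {"finger_gap":0.9, "pos":[0, 0, -0.16]}])

```text
clock: 3.5
tool_pos: [0.5626, -0.1406, 0.2097]
eef_rot: [0.993, 0.122, 0.0, -0.0]
contact_force: [-1.1, -0.7, -0.9]
opening: 0.161
finger_force: 0.0
```

Run:
```python
from h import *
print(tool([.475,.0175,.19],np.radians(-76)))
a=r.snapshot("side")[130:240,250:400,::-1]; cv2.imwrite("pics/side1c.png",cv2.resize(a,None,fx=5,fy=5,interpolation=cv2.INTER_CUBIC))
```

```text
[array([-0.0469, -0.1745,  0.0197]), array([-0.    , -0.0002, -0.0004]), array([-3.0000e-04,  0.0000e+00,  3.1412e+00])]
```

View pics/side1c.png

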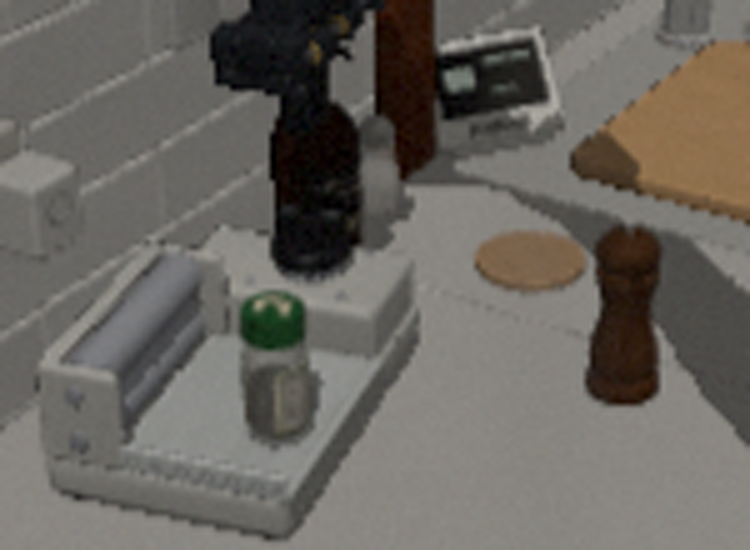

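The head now sits on the housing: its bottom is at crop y≈272 and the pale stem that was visible before is gone, so the button is latched. Next I'll go over the jar.

In the tool's units: -0.1745 m is -0.349, -0.155 m is -0.31.

Emit:
steer_hand(motion=[{"finger_gap":1, "pos":[-0.02, -0.08, 0]}, {"finger_gap":1, "pos":[-0.044, -0.16, 0]}, {"finger_gap":1, "pos":[-0.066, -0.24, 0]}, {"finger_gap":1, "pos":[-0.084, -0.31, 0]}, {"finger_gap":1, "pos":[-0.094, -0.349, 0]}, {"finger_gap":1, "pos":[-0.094, -0.349, 0.02]}, {"finger_gap":1, "pos":[-0.094, -0.349, 0.04]}, {"finger_gap":1, "pos":[-0.094, -0.349, 0.04]}])

```text
clock: 4.35
tool_pos: [0.4743, 0.0157, 0.1877]
eef_rot: [0.993, 0.121, -0.002, 0.0]
contact_force: [0.3, -0.4, -0.0]
opening: 0.931
finger_force: 0.0
```

```bash
python3 -c "
from h import *
print(tool([.475,.0175,.101],np.radians(-76)))"
```

```text
[array([ 0.0014, -0.0016,  0.0867]), array([ 0.0004,  0.0039, -0.0025]), array([ 6.1000e-03, -7.0000e-04,  3.1391e+00])]
```

In the tool's units: 0.087 m is 0.174, 0.08 m is 0.16.

Emit:
steer_hand(motion=[{"finger_gap":1, "pos":[0, 0, 0.04]}, {"finger_gap":1, "pos":[0.002, -0.002, 0.08]}, {"finger_gap":1, "pos":[0.002, -0.002, 0.12]}, {"finger_gap":1, "pos":[0.002, -0.002, 0.16]}, {"finger_gap":1, "pos":[0.002, -0.002, 0.174]}, {"finger_gap":1, "pos":[0.002, -0.002, 0.174]}])

```text
clock: 4.95
tool_pos: [0.4755, 0.0174, 0.1017]
eef_rot: [0.993, 0.121, -0.001, 0.0]
contact_force: [-0.6, -0.7, -0.1]
opening: 0.995
finger_force: 0.0
```

Emit:
steer_hand(motion=[{"finger_gap":0.3}, {"finger_gap":0.3}, {"finger_gap":0.3}, {"finger_gap":0.3}, {"finger_gap":0.3}, {"finger_gap":0.3}, {"finger_gap":0.3}, {"finger_gap":0.3}], squeeze=15)

```text
clock: 5.75
tool_pos: [0.476, 0.0185, 0.1029]
eef_rot: [0.993, 0.122, 0.0, 0.0]
contact_force: [-0.1, 0.1, 3.8]
opening: 0.51
finger_force: 15.0
```

The jar is gripped at an opening of 45 mm. I'll lift it.

In the tool's units: -0.13 m is -0.26, -0.12 m is -0.24.

Emit:
steer_hand(motion=[{"finger_gap":0.3, "pos":[0, 0, -0.02]}, {"finger_gap":0.3, "pos":[0, 0, -0.06]}, {"finger_gap":0.3, "pos":[0, 0, -0.12]}, {"finger_gap":0.3, "pos":[0, 0, -0.18]}, {"finger_gap":0.3, "pos":[0, 0, -0.24]}, {"finger_gap":0.3, "pos":[0, 0, -0.26]}, {"finger_gap":0.3, "pos":[0, 0, -0.26]}], squeeze=20)

```text
clock: 6.45
tool_pos: [0.4764, 0.0185, 0.2339]
eef_rot: [0.993, 0.122, 0.001, 0.0]
contact_force: [-0.7, -0.2, -0.8]
opening: 0.509
finger_force: 20.0
```

```bash
python3 -c "
from h import *
print(tool([.4935,-.3685,.232],np.radians(-76)))
a=r.snapshot('side')[90:240,220:400,::-1]; cv2.imwrite('pics/side2c.png',cv2.resize(a,None,fx=4,fy=4))"
```

```text
[array([-0.0768,  0.3797,  0.0019]), array([ 0.0004, -0.0029, -0.0006]), array([-4.600e-03, -7.000e-04,  3.141e+00])]
```

View pics/side2c.png

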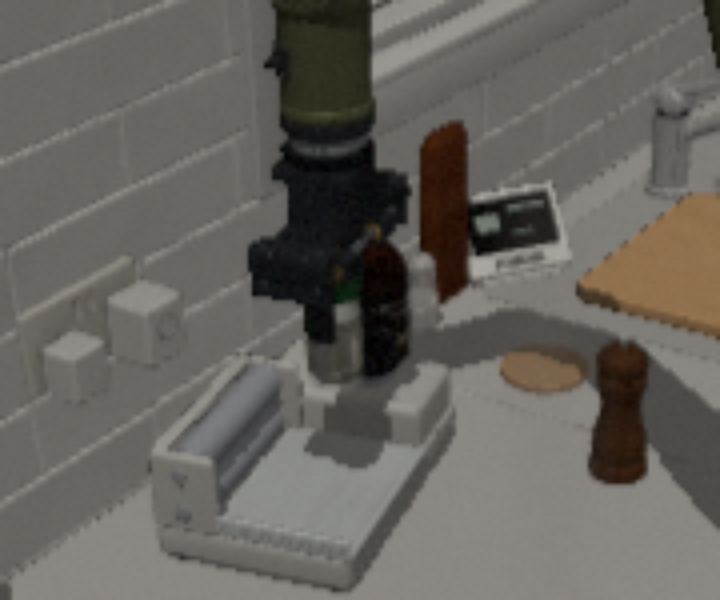

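The jar hangs upright in the gripper (crop 335,340), clear of the tray. I'll carry it over to the coaster.

In the tool's units: 0.38 m is 0.76, -0.05 m is -0.1.

Emit:
steer_hand(motion=[{"finger_gap":0.3, "pos":[-0.01, 0.05, 0]}, {"finger_gap":0.3, "pos":[-0.028, 0.14, 0]}, {"finger_gap":0.3, "pos":[-0.046, 0.23, 0]}, {"finger_gap":0.3, "pos":[-0.064, 0.32, 0]}, {"finger_gap":0.3, "pos":[-0.082, 0.41, 0]}, {"finger_gap":0.3, "pos":[-0.1, 0.5, 0]}, {"finger_gap":0.3, "pos":[-0.118, 0.59, 0]}, {"finger_gap":0.3, "pos":[-0.134, 0.67, 0]}, {"finger_gap":0.3, "pos":[-0.146, 0.73, 0]}, {"finger_gap":0.3, "pos":[-0.154, 0.76, 0]}])

```text
clock: 7.5
tool_pos: [0.4909, -0.3719, 0.2302]
eef_rot: [0.993, 0.12, -0.002, -0.0]
contact_force: [-0.9, -0.3, -0.6]
opening: 0.513
finger_force: 20.0
```

Emit:
steer_hand(motion=[{"finger_gap":0.3}, {"finger_gap":0.3}, {"finger_gap":0.3}, {"finger_gap":0.3}])

```text
clock: 7.9
tool_pos: [0.4934, -0.3667, 0.2328]
eef_rot: [0.992, 0.123, 0.0, -0.001]
contact_force: [-0.6, 0.2, -0.3]
opening: 0.51
finger_force: 20.0
```

```bash
python3 -c "
from h import *
print(tool([.4935,-.3685,.062],np.radians(-76)))"
```

```text
[array([-0.0004,  0.0019,  0.1708]), array([-0.001 , -0.0003,  0.0023]), array([ 5.0000e-04, -1.6000e-03, -3.1393e+00])]
```

In the tool's units: 0.17 m is 0.34, 0.168 m is 0.336.

Emit:
steer_hand(motion=[{"finger_gap":0.3, "pos":[0, 0.002, 0.06]}, {"finger_gap":0.3, "pos":[0, 0.002, 0.12]}, {"finger_gap":0.3, "pos":[0, 0.002, 0.18]}, {"finger_gap":0.3, "pos":[0, 0.002, 0.24]}, {"finger_gap":0.3, "pos":[0, 0.002, 0.29]}, {"finger_gap":0.3, "pos":[0, 0.002, 0.32]}, {"finger_gap":0.3, "pos":[0, 0.002, 0.33]}, {"finger_gap":0.3, "pos":[0, 0.002, 0.336]}, {"finger_gap":0.3, "pos":[0, 0.002, 0.34]}, {"finger_gap":0.3, "pos":[0, 0.002, 0.34]}])

```text
clock: 8.9
tool_pos: [0.4936, -0.3702, 0.0636]
eef_rot: [0.993, 0.122, 0.001, 0.001]
contact_force: [0.2, 0.4, -0.9]
opening: 0.512
finger_force: 20.0
```

In the tool's units: 0.002 m is 0.004, 0.001 m is 0.002.

Emit:
steer_hand(motion=[{"finger_gap":0.3, "pos":[0, 0, 0.002]}, {"finger_gap":0.3, "pos":[0, 0, 0.004]}, {"finger_gap":0.3, "pos":[0, 0, 0.004]}])

```text
clock: 9.2
tool_pos: [0.4936, -0.3703, 0.062]
eef_rot: [0.993, 0.122, 0.001, 0.001]
contact_force: [-1.5, 0.3, 5.9]
opening: 0.509
finger_force: 20.0
```

Contact reads 5.9 N, so the jar is standing on the coaster. I'll release it gently and rise.

In the tool's units: -0.001 m is -0.002.

Emit:
steer_hand(motion=[{"finger_gap":0.6, "pos":[0, 0, -0.002]}, {"finger_gap":0.7, "pos":[0, 0, -0.002]}, {"finger_gap":0.85, "pos":[0, 0, -0.002]}, {"finger_gap":1, "pos":[0, 0, -0.002]}, {"finger_gap":1, "pos":[0, 0, -0.002]}, {"finger_gap":1, "pos":[0, 0, -0.002]}, {"finger_gap":1, "pos":[0, 0, -0.002]}])

```text
clock: 9.9
tool_pos: [0.4931, -0.3698, 0.0617]
eef_rot: [0.993, 0.122, -0.0, 0.0]
contact_force: [0.3, 0.4, -0.4]
opening: 1.0
finger_force: 0.0
```

Emit:
steer_hand(motion=[{"finger_gap":1, "pos":[0, 0, -0.04]}, {"finger_gap":1, "pos":[0, 0, -0.1]}, {"finger_gap":1, "pos":[0, 0, -0.16]}, {"finger_gap":1, "pos":[0, 0, -0.22]}, {"finger_gap":1, "pos":[0, 0, -0.28]}, {"finger_gap":1, "pos":[0, 0, -0.28]}])

```text
clock: 10.5
tool_pos: [0.4954, -0.3714, 0.206]
eef_rot: [0.993, 0.121, 0.003, 0.003]
contact_force: [0.1, -0.2, 0.2]
opening: 0.997
finger_force: 0.0
```

```bash
python3 -c "
from h import *
print(tool([.562,-.142,.2],np.radians(-76)),r.get_state()['q'].round(2))"
```

```text
[array([ 0.1199, -0.2066,  0.0054]), array([ 0.0063, -0.0058, -0.0009]), array([-0.0091, -0.0099,  3.1407])] [ 0.63  0.71 -0.1   1.63  0.1   0.8  -0.85]
```

Run:
```python
from h import *
a=r.snapshot('side')[130:230,280:400,::-1]; b=r.snapshot('top')[120:220,340:470,::-1]
b=np.clip(b.astype(float)*1.5,0,255).astype('uint8')
cv2.imwrite('pics/c3.png',cv2.resize(np.hstack([a,b]),None,fx=3.2,fy=3.2,interpolation=cv2.INTER_CUBIC))
```

```text
(no output)
```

View pics/c3.png

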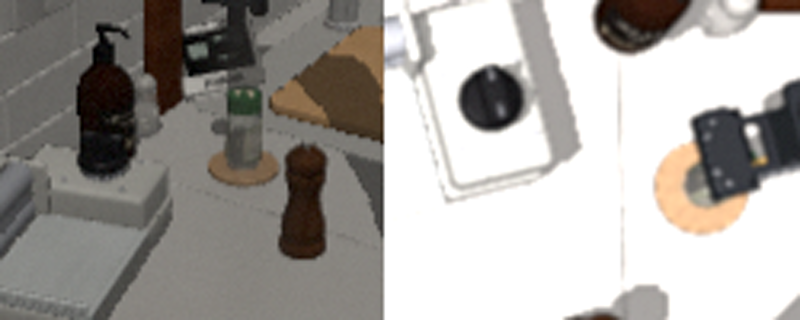

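The jar stands upright near the middle of the coaster (composite 243,170). The knob is still down, with its bar running (483,75)–(500,125), which is the same yaw as before. Back to the knob now.

In the tool's units: -0.2065 m is -0.413, 0.02 m is 0.04.

Emit:
steer_hand(motion=[{"finger_gap":1, "pos":[0.044, -0.078, 0]}, {"finger_gap":1, "pos":[0.088, -0.156, 0]}, {"finger_gap":1, "pos":[0.132, -0.234, 0]}, {"finger_gap":1, "pos":[0.18, -0.312, 0]}, {"finger_gap":1, "pos":[0.22, -0.38, 0]}, {"finger_gap":1, "pos":[0.24, -0.413, 0.01]}, {"finger_gap":1, "pos":[0.24, -0.413, 0.04]}, {"finger_gap":1, "pos":[0.24, -0.413, 0.08]}, {"finger_gap":1, "pos":[0.24, -0.413, 0.08]}, {"finger_gap":1, "pos":[0.24, -0.413, 0.08]}])

```text
clock: 11.6
tool_pos: [0.5587, -0.1404, 0.1607]
eef_rot: [0.993, 0.122, -0.001, -0.0]
contact_force: [0.7, -0.3, 0.5]
opening: 0.998
finger_force: 0.0
```

```bash
python3 -c "
from h import *
print(tool([.5615,-.1422,.119],np.radians(-76)))"
```

```text
[array([0.0024, 0.0024, 0.0417]), array([-0.001 ,  0.0027, -0.0006]), array([4.2000e-03, 1.6000e-03, 3.1409e+00])]
```

In the tool's units: 0.041 m is 0.082, 0.04 m is 0.08.

Emit:
steer_hand(motion=[{"finger_gap":1, "pos":[0.004, 0.004, 0.03]}, {"finger_gap":1, "pos":[0.004, 0.004, 0.06]}, {"finger_gap":1, "pos":[0.004, 0.004, 0.08]}, {"finger_gap":1, "pos":[0.004, 0.004, 0.082]}, {"finger_gap":1, "pos":[0.004, 0.004, 0.082]}])

```text
clock: 12.1
tool_pos: [0.5621, -0.142, 0.1206]
eef_rot: [0.993, 0.122, -0.0, -0.0]
contact_force: [-0.5, 0.4, 0.0]
opening: 1.0
finger_force: 0.0
```

Emit:
steer_hand(motion=[{"finger_gap":0.1}, {"finger_gap":0.1}, {"finger_gap":0.1}, {"finger_gap":0.1}, {"finger_gap":0.1}, {"finger_gap":0.1}, {"finger_gap":0.1}, {"finger_gap":0.1}, {"finger_gap":0.1}, {"finger_gap":0.1}], squeeze=20)

```text
clock: 13.1
tool_pos: [0.5622, -0.1427, 0.1208]
eef_rot: [0.993, 0.121, 0.0, 0.0]
contact_force: [1.5, -1.6, -0.3]
opening: 0.243
finger_force: 20.0
```

The bar is gripped at an opening of 21.4 mm against its 22 mm width. I'll turn it clockwise, which is +z in the tool frame.

In the tool's units: 1.05 rad is 0.1671.

Emit:
steer_hand(motion=[{"finger_gap":0.1, "turn_vec":[0, 0, 0.0191]}, {"finger_gap":0.1, "turn_vec":[0, 0, 0.0382]}, {"finger_gap":0.1, "turn_vec":[0, 0, 0.0573]}, {"finger_gap":0.1, "turn_vec":[0, 0, 0.0764]}, {"finger_gap":0.1, "turn_vec":[0, 0, 0.0955]}, {"finger_gap":0.1, "turn_vec":[0, 0, 0.1146]}, {"finger_gap":0.1, "turn_vec":[0, 0, 0.1337]}, {"finger_gap":0.1, "turn_vec":[0, 0, 0.1528]}, {"finger_gap":0.1, "turn_vec":[0, 0, 0.1671]}, {"finger_gap":0.1, "turn_vec":[0, 0, 0.1671]}], squeeze=20)

```text
clock: 14.1
tool_pos: [0.5628, -0.1415, 0.1214]
eef_rot: [0.92, -0.393, 0.001, -0.0]
contact_force: [-0.2, 0.3, 4.4]
opening: 0.243
finger_force: 20.0
```

```bash
python3 -c "
from h import *
s=r.get_state();print(s['q'].round(2),s['moment'],2*np.arctan2(s['eef_rot'][1],s['eef_rot'][0]))"
```

```text
[ 0.04  0.81  0.22  1.82 -0.31  0.55 -1.92] [ 0.16882412 -0.04943838  0.09232976] -0.8072206727758033
```

It turned 1.05 rad and now pushes up with 4.4 N, so it is unlatched. I'll lift with it, then open.

In the tool's units: -0.012 m is -0.024, -0.008 m is -0.016.

Emit:
steer_hand(motion=[{"finger_gap":0.1, "pos":[0, 0, -0.008]}, {"finger_gap":0.1, "pos":[0, 0, -0.016]}, {"finger_gap":0.1, "pos":[0, 0, -0.024]}, {"finger_gap":0.1, "pos":[0, 0, -0.024]}])

```text
clock: 14.5
tool_pos: [0.5621, -0.1416, 0.1322]
eef_rot: [0.92, -0.392, -0.0, -0.0]
contact_force: [2.7, -0.6, -4.8]
opening: 0.243
finger_force: 20.0
```

Emit:
steer_hand(motion=[{"finger_gap":1, "pos":[0, 0, -0.004]}, {"finger_gap":1, "pos":[0, 0, -0.008]}, {"finger_gap":1, "pos":[0, 0, -0.008]}, {"finger_gap":1, "pos":[0, 0, -0.008]}, {"finger_gap":1, "pos":[0, 0, -0.008]}, {"finger_gap":1, "pos":[0, 0, -0.008]}, {"finger_gap":1, "pos":[0, 0, -0.008]}, {"finger_gap":1, "pos":[0, 0, -0.04]}, {"finger_gap":1, "pos":[0, 0, -0.12]}, {"finger_gap":1, "pos":[0, 0, -0.2]}])

```text
clock: 15.5
tool_pos: [0.5612, -0.1417, 0.2331]
eef_rot: [0.92, -0.392, -0.001, 0.0]
contact_force: [0.9, 0.3, -0.1]
opening: 1.001
finger_force: 0.0
```

Emit:
steer_hand(motion=[{"finger_gap":1, "pos":[0, 0.08, -0.08]}, {"finger_gap":1, "pos":[0, 0.16, -0.08]}, {"finger_gap":1, "pos":[0, 0.24, -0.08]}, {"finger_gap":1, "pos":[0, 0.24, -0.08]}, {"finger_gap":1, "pos":[0, 0.24, -0.08]}, {"finger_gap":1, "pos":[0, 0.24, -0.08]}])

```text
clock: 16.1
tool_pos: [0.4764, -0.2238, 0.2725]
eef_rot: [0.92, -0.391, 0.0, -0.0]
contact_force: [0.6, -0.4, -0.7]
opening: 1.002
finger_force: 0.0
```

Run:
```python
from h import *
a=r.snapshot('side')[130:230,280:400,::-1]; b=r.snapshot('top')[120:220,340:470,::-1]
b=np.clip(b.astype(float)*1.5,0,255).astype('uint8')
cv2.imwrite('pics/c4.png',cv2.resize(np.hstack([a,b]),None,fx=3.2,fy=3.2,interpolation=cv2.INTER_CUBIC))
```

```text
(no output)
```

View pics/c4.png

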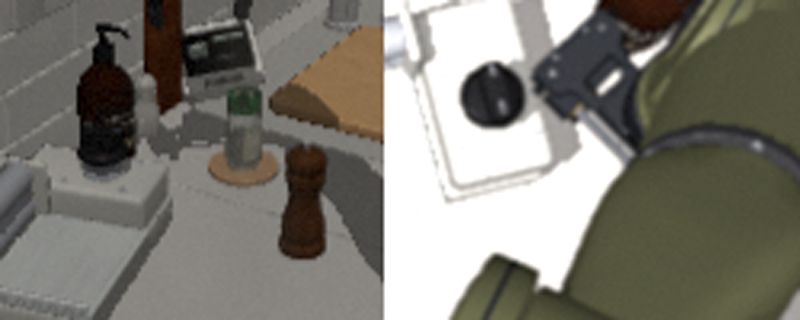

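The pale stem under the head shows again at (105,168), the bar has turned back to its original yaw, and the jar stands on the coaster. The arm is clear of everything, so I'll hand in.

```bash
python3 -c "
from plant import r
print(r.finish_job())"
```

```text
the job is handed in; nothing more can be done
None
```

I pressed the stop button until it latched, moved the spice jar upright onto the coaster and reset the knob, then handed the job in at about 16 s; the final pictures agree, but the hand-in returned no verdict.

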